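Set the tortilla press for thick tortillas with its two gap collars

TASK

Set up the tortilla press for thick tortillas: thread the wide red collar onto the press's steel gauge post first and the narrow brass collar on top of it, and have them pushed fully home, so that the stiff black riser under them is down on the press base. Then swing the top plate fully closed over the press so that its forked foot stands over the collars. Leave the comal, the jar, the scraper and the spoon rest where they are.

Things in the scene. Friction and masses are not known exactly. Their poses are not given: they have to be found in the camera images.
- press: Cast aluminium tortilla press, fixed to the ledge. Origin on the ledge under the centre of its round lower platen (150 mm diameter, top at z = 66 mm). Below it a base bar 300 x 85 mm (x from -165 to +135 mm), 22 mm high. Gauge post at x = -120 mm, kingpin of the top plate at x = +95 mm, both at y = 0 in the press's own frame; z is up.
- post_top (a point): Tip of the upright steel gauge post: 14 mm diameter, tip tapered to 5 mm over the last 10 mm; the tip is 78 mm above the ledge, 56 mm above the press base, and 120 mm from the platen's centre on the side away from the kingpin.
- riser_top (a point): Centre of the top face of the black plastic riser, a flanged ring of 33 mm diameter, 6 mm thick, that slides stiffly (about 9 N) on the gauge post and stays where it is left. Its top face is 44 mm above the ledge when fully up, 28 mm when fully down on the base.
- riser (a joint): Travel of the riser in m: 0 = fully up, 0.016 = fully down on the press base. It starts up or nearly so.
- top_plate (a joint): Swing of the top plate about the upright kingpin, rad: 0 = closed squarely over the platen (stop), growing as the handle swings away towards the press's +y side (clockwise seen from above); it starts open, 0.8 to 1.1. It turns level and stays where it is left (about 0.25 N m).
- kingpin (a point): Top of the kingpin, the upright swing axis of the top plate, 98 mm above the ledge. The plate's 150 mm disc (its centre 95 mm from the kingpin axis) is 70 to 80 mm above the ledge; the arm along it reaches 90 mm.
- handle (a point): Middle of the upright black handle peg (18 mm diameter, from 90 to 145 mm above the ledge) at the free end of the top plate, 215 mm from the kingpin axis; when closed it stands right above the gauge post.
- fork (a point): Forked foot under the handle, 46 x 36 mm: two ribs whose lower edges (this height) are 72 mm above the ledge; on closing they pass either side of the post tip and clear the top of the fully home collars (68 mm) by 4 mm.
- wide_collar: Red plastic collar: ring of 50 mm outer diameter, 18 mm hole, 20 mm high, about 45 g, lying flat on the ledge. Origin at the centre of its underside, z along its axis.
- narrow_collar: Brass collar: ring of 36 mm outer diameter, 18 mm hole, 20 mm high, about 125 g, lying flat on the ledge. Origin at the centre of its underside, z along its axis.
- comal: Loose clay comal, a shallow round griddle dish 270 mm across, 28 mm high; origin at the centre of its underside. Bystander.
- jar: Closed glass jar with steel lid, 66 mm diameter, 85 mm high; origin at the centre of its underside. Bystander.
- scraper: Yellow plastic scraper lying flat along its own x axis, about 260 mm long. Bystander.
- spoon_rest: Stainless spoon rest, a low tray 100 x 85 mm with a tongue, 16 mm high; origin at the centre of the tray's underside. Bystander.
Not all that is in view belongs to the job. There is more than one size of the wide_collar; the job needs the smallest.

How it is judged (in metres and radians):
On the way, in this order (a step that is already met when the one before it is completed fails the run):
1. the wide red collar is threaded on the gauge post, the brass one not yet (horizontal distance between wide_collar and post_top below 0.005 m and height (world z) of wide_collar below 0.056 m and horizontal distance between narrow_collar and post_top above 0.03 m), for 0.2 s.
2. both collars are on the post, brass on top, and pushed fully home (value of joint riser above 0.013 m and horizontal distance between each of wide_collar, narrow_collar and post_top below 0.005 m and height (world z) of wide_collar below 0.0315 m and height (world z) of narrow_collar between 0.044 and 0.0515 m), for 0.2 s.
3. the top plate is swung closed over the collars (value of joint top_plate below 0.06 rad), for 0.2 s.
At the end, for the whole second after the job is handed in: The red collar lies on the riser around the gauge post and the brass one on top of it, both within 5 mm of the post axis and flat within 0.12 rad, the riser within 3 mm of fully down (undersides at most 31.5 mm and 44 to 51.5 mm up), the top plate within 0.06 rad of closed, all at rest (all of step 2 and angle between each of wide_collar, narrow_collar's own z axis and vertical below 0.12 rad and value of joint top_plate below 0.06 rad and linear speed of each of wide_collar, narrow_collar below 0.02 m/s and velocity of joint top_plate between -0.05 and 0.05 rad/s); the robot touches nothing.
It fails at once if the comal is moved by more than 30 mm (distance of comal from where it was at the start of the episode above 0.03 m).
It fails at once if the jar is moved by more than 30 mm or tipped (distance of jar from where it was at the start of the episode above 0.03 m or angle between jar's own z axis and vertical above 0.4 rad).
It fails at once if the scraper is moved by more than 30 mm (distance of scraper from where it was at the start of the episode above 0.03 m).
It fails at once if the spoon rest is moved by more than 30 mm (distance of spoon_rest from where it was at the start of the episode above 0.03 m).
It also fails if it takes over 72 s, if anything falls off the work surface, if the arm or the gripper's body presses on something with over 40 N, if the wrist force passes 120 N, or if a joint passes its speed limit or range.

ROBOT

A 6-joint arm with a two-finger parallel gripper is mounted at the origin on the work surface. World frame = base frame: x ahead of the robot, y to its left, z up, the work surface at z = 0. Lengths are in mm, angles in rad, forces in N, time in s.
With the tool pointing down it reaches from about 350 to 775 mm from the base axis. Payload 7.3 kg.
Tool frame: the origin (TCP) lies on the centre line of the jaws, within the pads' length; the fingertips stand 14 mm ahead of it and the grasp point (between the pads) lies 5 mm behind it; z points along the fingers, y is the line along which they close (so a half turn about z gives the same grasp; the last joint's range is limited). The gripper opens to 92 mm and grips with 3 to 60 N. Pads are 19 mm wide; open, the fingers measure 130 mm over their backs; the gripper's body (75 mm by 190 mm) begins 47 mm behind the grasp point.
Start: joints at [-1.315, 0.342, 1.524, -0, 1.275, -0.146], TCP at [205.338, -483.198, 240.741] pointing down, gripper open.
Joint ranges: [-2.53, 2.53], [-0.77, 2.02], [0.04, 2.7], [-1, 4.14], [0.28, 2.66], [-3.11, 3.11]. Speed limits (rad/s): [2.57, 2.57, 3.14, 3.14, 3.14, 3.14].

INTERFACE

Orientations are given as [roll, pitch, yaw] about the fixed x, y, z axes, in that order (R = Rz(yaw) Ry(pitch) Rx(roll)).
In Python, from plant import get_obs, capture, bot, spot_in, trace, pinpoint gives the robot as it stands.
- The arm moves only by the tool play_rows, never from a script. Its argument "rows" is a list of rows, each a list of 2 entries, a list of its own where there are three numbers: the shift along the world's x, y, z in units of 3 cm (1.0 is 3 cm), then the turn, a rotation vector about the world's x, y, z in units of 8 degrees (1.0 is 8 degrees). A call has 1 to 12 rows; each row shifts and turns the commanded pose from where the row before left it; what a row does not reach is not made up. A row lasts 1/8 s, in which the tool goes at most 62.5 mm and 10.7 degrees, less where a joint would pass 70% of its speed; a pose out of reach is approached as far as the arm can. A call with a number of a shift or a turn outside -1 to 1 is refused whole. A call with a gripper value outside its range is refused whole. "hand" is the opening, from -1 (shut) to 1 (fully open), set as the call begins (left out, the last holds). The fingers move at their own pace and stop on an object; the grip force is fixed at half the most. Time passes only in rows, so rows that do not move let the fingers close. It gives the time, the measured TCP pose, the force, the opening and the grip force at its end, in the units of the state.
- get_obs(): the state, without advancing time (a new reading comes with each control period).
- capture(name): name is "scene" or "top" or "wrist"; returns a dict with "frame" (400x640x3 uint8, red, green, blue), "fov_y" (degrees; the focal length in pixels is half the picture's height over the tangent of half this angle, whatever the lens; pixels are square), "cx", "cy" (the principal point, pixels), "rvec" (rotation vector, rad) and "tvec" (3), from world to camera coordinates, as OpenCV has them; the wrist camera has in their place "hand_eye" (4x4, takes a point from camera to tool coordinates, whose origin is the TCP and whose axes are the flange's). Camera axes: x right, y down, z forward; pixel columns grow to the right and rows downward; lengths in mm; the calibration is good to about 2 mm. A picture is of the moment at which its call begins: read the wrist's pose just before it. There is no depth.
- bot.close_job(): hands the job in; it is judged then, once.
Trained networks look in the newest picture that a camera, given by its name, has taken for a name from the list of things; names that differ only in an ending like _2 or _b are one class to them, and where a whole thing is asked for, a point or a joint stands for the part that bears it (a point fixed in the world has none). Each returns a list of dicts, best first, with "p" (0 to 1); they miss things now and then, are a little off and sometimes report something else, mostly with a low value. They report only what shows in the picture. A call takes as long as a camera call. They do not tell look-alikes from the thing itself.
- spot_in(query, camera): "at" ([row, column] in pixels, amid what is visible of it).
- trace(query, camera): "mask" (400x640 bool, what is visible of it) and "at" ([row, column] in pixels, amid what is visible of it).
- pinpoint(query, camera): "at" ([row, column] in pixels: a listed point, or the origin of a listed thing).
The state is a dict: "time": time; "joint_positions": joint angles; "dq": joint speeds; "tau": joint torques, N m; "tool_pos": TCP position; "tcp_rot": TCP orientation; "contact_force": force on the tool from outside, world axes, zero at the start; "moment": the same for the moment, N m; "grip_width": finger opening in mm; "finger_force": force on a finger pad.
Only numpy, scipy, OpenCV 4.12 (cv2) and the standard library are available. Lean on these libraries where they do the work, as an engineer would, in place of code of your own. Each camera call takes 0.05 s, during which the arm holds its last target. There are 200 camera calls.

## Working session

There is one attempt and no reset: what is moved stays moved. The work goes in short steps, Python scripts to look and compute and a tool call to move; the robot and the scene stay as the last step left them, time stands still between calls to the robot, and variables do not carry over. Pictures are saved under pics/ and viewed, at most 13 in all, crops included, and the job is handed in when it is done.

Besides the shell and the picture viewer there is one more tool, called after ">>>" as name(argument=value, ...), one argument or row to a line, values as JSON. play_rows: Moves the arm, as the interface text tells. Shifts and turns lie within -1 to 1; 1 stands for 3 cm of shift or 8 degrees of turn. Its arguments: {"type":"object","properties":{"rows":{"type":"array"},"hand":{"type":"number"}},"required":["rows"]}

```bash
ls; mkdir -p pics
cat > h.py <<'E'
import numpy as np, cv2
from plant import *
def cam(name):
    o=get_obs(); c=capture(name)
    f=200/np.tan(np.radians(c["fov_y"])/2)
    K=np.array([[f,0,c["cx"]],[0,f,c["cy"]],[0,0,1]])
    if "hand_eye" in c:
        from scipy.spatial.transform import Rotation as R
        T=np.eye(4);T[:3,:3]=R.from_euler('xyz',o["tcp_rot"]).as_matrix();T[:3,3]=o["tool_pos"]
        M=T@np.array(c["hand_eye"])
    else:
        M=np.eye(4);r=cv2.Rodrigues(np.array(c["rvec"],float))[0]
        M[:3,:3]=r.T;M[:3,3]=-r.T@np.array(c["tvec"],float).ravel()
    return c["frame"],K,M
def ray(K,M,at):
    d=M[:3,:3]@np.linalg.inv(K)@[at[1],at[0],1]; return M[:3,3],d
def onz(K,M,at,z):
    o,d=ray(K,M,at); return (o+d*(z-o[2])/d[2])[:2].round(1)
def proj(K,M,p):
    q=K@(M[:3,:3].T@(np.array(p,float)-M[:3,3])); return (q[:2]/q[2]).round(1)
def save(fr,n): cv2.imwrite("pics/"+n+".png",fr[:,:,::-1])
E
python3 - <<'E'
from h import *
print(get_obs())
for n in ["top","scene"]:
    fr,K,M=cam(n); save(fr,n+"0"); print(n,M[:3,3],K[0,0])
    for q,z in [("wide_collar",0),("narrow_collar",0),("post_top",78),("kingpin",98),("handle",117),("fork",72),("riser_top",44),("press",0),("jar",0),("comal",0),("scraper",0),("spoon_rest",0)]:
        print(n,q,[(round(r["p"],2),np.round(r["at"]).tolist(),onz(K,M,r["at"],z).tolist()) for r in pinpoint(q,n)[:5]])
E
```

```text
pics
{'time': 0.0, 'joint_positions': array([-1.31497803e+00,  3.42724179e-01,  1.52502854e+00, -5.76924213e-06,
        1.27536823e+00, -1.46000080e-01]), 'dq': array([-0.00010663,  0.0001625 ,  0.00147167,  0.00164902, -0.00053234,
        0.00055559]), 'tau': array([-1.55068297e-03, -4.31246459e+01, -2.44213986e+01,  7.15618883e-02,
        5.60708146e-02, -1.35777091e-04]), 'tool_pos': array([ 205.24464888, -482.80244236,  240.04015821]), 'tcp_rot': array([-3.14007981e+00, -2.16881393e-04,  4.01819899e-01]), 'contact_force': array([-0.34564321,  1.33662888, -0.11436693]), 'moment': array([ 0.09521834, -0.03586582,  0.02304993]), 'finger_force': 0.0, 'grip_width': 91.98129618810934}
top [ 414.90890482  -58.50637089 1294.92288884] 368.55554366395455
top wide_collar [(0.67, [255.0, 380.0], [333.0, -232.7]), (0.63, [227.0, 376.0], [430.0, -220.8]), (0.53, [218.0, 348.0], [462.9, -123.0]), (0.36, [153.0, 298.0], [696.7, 49.7])]
top narrow_collar [(0.74, [150.0, 299.0], [705.7, 47.1]), (0.65, [213.0, 413.0], [477.1, -352.0]), (0.63, [157.0, 369.0], [678.4, -201.5])]
top post_top [(0.58
[... 659 characters left out ...]
, -225.0]), (0.65, [155.0, 274.0], [333.2, -226.0])]
scene narrow_collar [(0.44, [186.0, 226.0], [486.4, -347.8]), (0.22, [245.0, 255.0], [670.4, -201.9])]
scene post_top [(0.8, [185.0, 334.0], [465.7, -1.4])]
scene kingpin []
scene handle [(0.81, [207.0, 401.0], [529.0, 196.4])]
scene fork [(0.58, [214.0, 400.0], [527.0, 201.6]), (0.56, [177.0, 267.0], [474.4, -206.9])]
scene riser_top [(0.58, [190.0, 336.0], [462.0, 4.9])]
scene press [(0.94, [230.0, 333.0], [576.5, 16.4])]
scene jar [(0.71, [243.0, 254.0], [662.9, -206.0])]
scene comal [(0.93, [208.0, 479.0], [414.3, 453.9])]
scene scraper [(0.83, [237.0, 210.0], [669.7, -340.9])]
scene spoon_rest [(0.89, [163.0, 179.0], [427.1, -527.9])]
```

Run:
```python
import cv2
t=cv2.imread("pics/top0.png");cv2.imwrite("pics/tc.png",cv2.resize(t[120:300,220:500],None,fx=2.8,fy=2.8,interpolation=2))
```

```text
(no output)
```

View pics/tc.png

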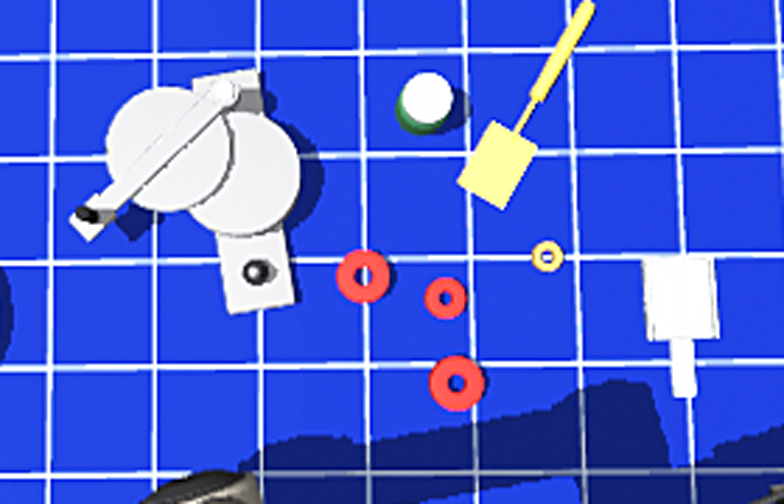

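View pics/scene0.png

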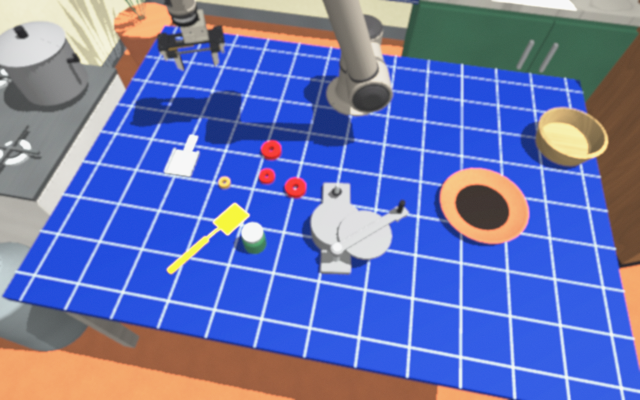

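The top view shows the press at upper left with its plate open and the post at (257,270) in the crop. There are three red rings, and the smallest is at crop (445,298), which is about (430,-221) in world coordinates. The brass ring is at crop (547,256).

>>> play_rows(
  rows=[
    [[0.74, 0.87, -0.1], [0, 0, -0.2]],
    [[0.74, 0.87, -0.1], [0, 0, -0.2]],
    [[0.74, 0.87, -0.1], [0, 0, -0.2]],
    [[0.74, 0.87, -0.1], [0, 0, -0.2]],
    [[0.74, 0.87, -0.1], [0, 0, -0.2]],
    [[0.74, 0.87, -0.1], [0, 0, -0.2]],
    [[0.74, 0.87, -0.1], [0, 0, -0.2]],
    [[0.74, 0.87, -0.1], [0, 0, -0.2]],
    [[0.74, 0.87, -0.1], [0, 0, -0.2]],
    [[0.74, 0.87, -0.1], [0, 0, -0.2]],
    [[0, 0, 0], [0, 0, 0]],
  ],
)

```text
time: 2.68
tool_pos: [428.2, -220.7, 210.6]
tcp_rot: [-3.141, 0.0, 0.126]
contact_force: [-1.0, -0.1, 0.9]
grip_width: 91.8
finger_force: 0.0
```

Run:
```python
from h import *
o=get_obs();print(o["tool_pos"],o["tcp_rot"],o["time"])
fr,K,M=cam("wrist"); save(fr,"w1"); print(M.round(2))
for q,z in [("wide_collar",0),("narrow_collar",0),("post_top",78),("riser_top",44)]:
    print(q,[(round(r["p"],2),np.round(r["at"]).tolist(),onz(K,M,r["at"],z).tolist()) for r in pinpoint(q,"wrist")[:5]])
for q in ["wide_collar","narrow_collar"]:
  for r in trace(q,"wrist")[:4]:
    cs=max(cv2.findContours(r["mask"].astype(np.uint8),0,2)[0],key=len)
    e=cv2.fitEllipse(cs); print(q,round(r["p"],2),np.round(e,1) if 0 else e, onz(K,M,e[0][::-1],20), onz(K,M,e[0][::-1],10))
```

```text
[ 428.18273427 -220.72762824  210.56346139] [-3.14130531e+00  1.08494532e-04  1.25688644e-01] 2.675
[[ 1.3000e-01 -9.6000e-01 -2.7000e-01  5.0027e+02]
 [-9.9000e-01 -1.2000e-01 -3.0000e-02 -2.1109e+02]
 [-0.0000e+00  2.7000e-01 -9.6000e-01  3.5471e+02]
 [ 0.0000e+00  0.0000e+00  0.0000e+00  1.0000e+00]]
wide_collar [(0.97, [144.0, 228.0], [455.5, -128.0]), (0.78, [182.0, 323.0], [429.3, -226.7]), (0.73, [274.0, 326.0], [327.9, -243.5]), (0.71, [151.0, 459.0], [477.9, -356.9])]
narrow_collar [(0.72, [150.0, 458.0], [479.1, -355.5])]
post_top [(0.69, [123.0, 32.0], [462.9, 2.8])]
riser_top [(0.74, [120.0, 61.0], [463.4, 4.6])]
wide_collar 0.76 ((322.2672119140625, 266.9617614746094), (34.953155517578125, 63.13165283203125), 91.61581420898438) [ 344.9 -236.3] [ 340.2 -237. ]
wide_collar 0.69 ((325.90863037109375, 184.06088256835938), (49.31013870239258, 50.011592864990234), 156.3868408203125) [ 431.8 -228.4] [ 429.8 -229. ]
wide_collar 0.61 ((223.10397338867188, 142.544921875), (69.729248046875, 73.22835540771484), 107.94879150390625) [ 459.  -127.7] [ 457.8 -125.3]
```

View pics/w1.png

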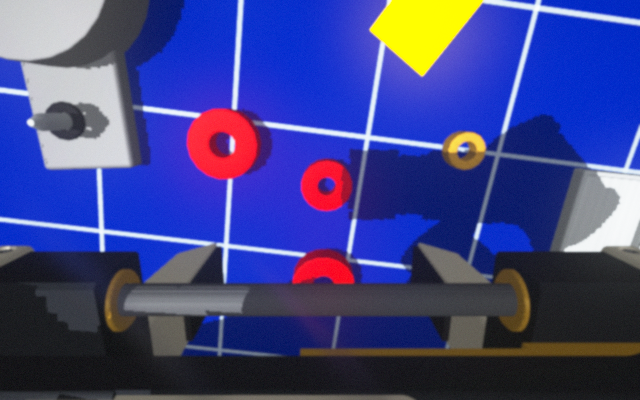

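The wrist view shows the smallest red ring at (326,185) px, with larger red rings at (223,143) and (322,270). The brass ring is at (464,151), and the post and riser are at (55,120). I'll refine the positions by matching silhouette hulls.

```bash
cat >> h.py <<'E'
def hull_c(pts):
    m=cv2.moments(cv2.convexHull(np.float32(pts).reshape(-1,1,2))); return np.array([m["m10"],m["m01"]])/m["m00"],m["m00"]
def fitcyl(K,M,mask,rad,h,z0,p0):
    cs,_=cv2.findContours(mask.astype(np.uint8),0,cv2.CHAIN_APPROX_NONE)
    cs=[c for c in cs if cv2.contourArea(c)>25]
    g=proj(K,M,[*p0,z0+h/2]); c=min(cs,key=lambda c:np.linalg.norm(c[:,0].mean(0)-g))
    tgt,A=hull_c(c); p=np.array(p0,float); a=np.linspace(0,2*np.pi,60)
    def f(p):
        P=[[p[0]+rad*np.cos(t),p[1]+rad*np.sin(t),z] for t in a for z in(z0,z0+h)]
        return hull_c(np.array([K@(M[:3,:3].T@(np.array(q)-M[:3,3])) for q in P])@np.eye(3) if 0 else [ (lambda v:v[:2]/v[2])(K@(M[:3,:3].T@(np.array(q)-M[:3,3]))) for q in P])
    for _ in range(6):
        c0,A0=f(p); J=np.array([(f(p+d)[0]-c0)/2 for d in np.eye(2)*2]).T
        p=p+np.linalg.solve(J,tgt-c0)
    return p.round(1),round(A/A0,2)
def colmask(fr,kind):
    H=cv2.cvtColor(fr,cv2.COLOR_RGB2HSV)
    if kind=="red": return (((H[...,0]<6)|(H[...,0]>172))&(H[...,1]>150)&(H[...,2]>70))
    return (H[...,0]>14)&(H[...,0]<34)&(H[...,1]>70)&(H[...,2]>70)
E
python3 - <<'E'
from h import *
for n in ["wrist","top","scene"]:
    fr,K,M=cam(n)
    for k,r,p in [("red",25,(430,-226)),("brass",18,(479,-353))]:
        try: print(n,k,fitcyl(K,M,colmask(fr,k),r,20,0,p))
        except Exception as e: print(n,k,e)
    for q,z in [("post_top",78),("riser_top",44),("kingpin",98),("handle",117)]:
        print(n,q,[(round(r["p"],2),onz(K,M,r["at"],z).tolist()) for r in pinpoint(q,n)[:2]])
E
```

```text
wrist red (array([ 429.7, -229. ]), 0.84)
wrist brass (array([ 480.2, -356.7]), 0.81)
wrist post_top [(0.71, [465.1, 1.9])]
wrist riser_top [(0.69, [466.2, 6.4])]
wrist kingpin []
wrist handle []
top red (array([ 328.2, -238.8]), 1.51)
top brass (array([ 656. , -332.2]), 10.85)
top post_top [(0.97, [467.4, 4.5])]
top riser_top [(0.61, [460.3, -0.4])]
top kingpin [(0.73, [673.2, 34.2])]
top handle [(0.56, [522.7, 190.1])]
scene red (array([ 429.8, -226.9]), 0.65)
scene brass (array([ 479.1, -354.7]), 0.7)
scene post_top [(0.65, [466.4, 8.4])]
scene riser_top [(0.74, [599.9, 12.2]), (0.56, [467.5, 9.5])]
scene kingpin []
scene handle [(0.65, [525.1, 192.7]), (0.28, [483.7, 2.0])]
```

>>> play_rows(
  rows=[
    [[0.06, -0.24, -0.6], [0, 0, 0]],
    [[0, 0, -1], [0, 0, 0]],
    [[0, 0, -1], [0, 0, 0]],
    [[0, 0, -1], [0, 0, 0]],
    [[0, 0, -1], [0, 0, 0]],
    [[0, 0, -1], [0, 0, 0]],
    [[0, 0, -0.6], [0, 0, 0]],
    [[0, 0, -0.23], [0, 0, 0]],
    [[0, 0, 0], [0, 0, 0]],
  ],
  hand=0.5,
)

```text
time: 4.9
tool_pos: [429.2, -229.4, 17.9]
tcp_rot: [-3.141, 0.0, 0.123]
contact_force: [0.3, 0.6, -0.3]
grip_width: 68.6
finger_force: 0.0
```

>>> play_rows(
  rows=[
    [[0, 0, 0], [0, 0, 0]],
    [[0, 0, 0], [0, 0, 0]],
    [[0, 0, 0], [0, 0, 0]],
    [[0, 0, 0], [0, 0, 0]],
    [[0, 0, 0], [0, 0, 0]],
  ],
  hand=-1,
)

```text
time: 5.52
tool_pos: [429.5, -229.7, 18.5]
tcp_rot: [3.141, -0.001, 0.123]
contact_force: [-0.9, 0.0, 6.4]
grip_width: 49.4
finger_force: 30.0
```

>>> play_rows(
  rows=[
    [[0, 0, 1], [0, 0, 0]],
    [[0, 0, 1], [0, 0, 0]],
    [[0.08, 0.5, 1], [0, 0, 0]],
    [[0.15, 1, 0.9], [0, 0, 0]],
    [[0.15, 1, 0], [0, 0, 0]],
    [[0.15, 1, 0], [0, 0, 0]],
    [[0.15, 1, 0], [0, 0, 0]],
    [[0.15, 1, 0], [0, 0, 0]],
    [[0.15, 1, 0], [0, 0, 0]],
    [[0.15, 0.8, 0], [0, 0, 0]],
    [[0.1, 0.45, 0], [0, 0, 0]],
    [[0, 0, 0], [0, 0, 0]],
  ],
)

```text
time: 7.02
tool_pos: [466.0, 3.5, 134.8]
tcp_rot: [3.141, 0.0, 0.124]
contact_force: [-0.2, 0.1, -0.4]
grip_width: 49.7
finger_force: 30.0
```

Run:
```python
from h import *
o=get_obs();print(o["tool_pos"],o["tcp_rot"],o["time"],o["grip_width"])
for n in ["wrist","top","scene"]:
    fr,K,M=cam(n); save(fr,n+"2")
    for q,z in [("post_top",78),("riser_top",44),("wide_collar",112)]:
        print(n,q,[(round(r["p"],2),np.round(r["at"]).tolist(),onz(K,M,r["at"],z).tolist()) for r in pinpoint(q,n)[:3]])
    try: print(fitcyl(K,M,colmask(fr,"red"),25,20,o["tool_pos"][2]-18,o["tool_pos"][:2]))
    except Exception as e: print(e)
    if n!="wrist":
        u=proj(K,M,[466,4,80]).astype(int); a=cv2.resize(fr[max(0,u[1]-50):u[1]+50,u[0]-60:u[0]+60],None,fx=3.3,fy=3.3); save(a,n+"2c")
a=[cv2.imread(f"pics/{n}.png") for n in("top2c","scene2c")]
w=cv2.resize(cv2.imread("pics/wrist2.png")[0:400,100:540],(0,0),fx=.6,fy=.6)
h=max(x.shape[0] for x in a); cv2.imwrite("pics/m2.png",np.hstack([cv2.copyMakeBorder(x,0,h-x.shape[0],0,0,0) for x in a]));
```

```text
[466.03795568   3.51427882 134.75100159] [3.14141583e+00 2.27280195e-04 1.23982707e-01] 7.025 49.694451838274354
wrist post_top []
wrist riser_top [(0.6, [222.0, 316.0], [462.4, 4.4])]
wrist wide_collar [(0.91, [260.0, 313.0], [464.1, 5.6]), (0.6, [230.0, 473.0], [489.8, -71.6])]
(array([475.1,   5. ]), 0.59)
top post_top [(0.57, [215.0, 311.0], [469.1, 3.5])]
top riser_top []
top wide_collar [(0.8, [255.0, 381.0], [337.9, -218.8])]
(array([ 455.4, -121. ]), 1.22)
scene post_top [(0.76, [184.0, 336.0], [463.4, 2.8]), (0.26, [249.0, 336.0], [672.5, 38.9])]
scene riser_top [(0.48, [193.0, 335.0], [471.5, 3.9])]
scene wide_collar [(0.77, [155.0, 271.0], [417.8, -206.5]), (0.67, [175.0, 336.0], [451.5, 1.5]), (0.34, [192.0, 337.0], [511.5, 11.8])]
(array([468.1,   5.7]), 0.58)
```

View pics/wrist2.png

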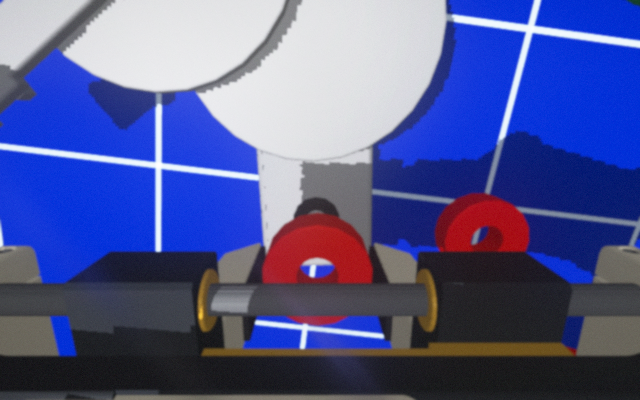

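View pics/m2.png

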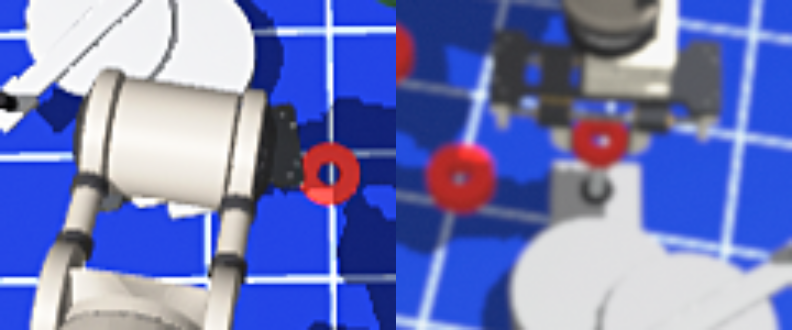

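The red ring is held level above the post: ring centre at about (318,268) in the wrist view, with the riser's far edge at about (317,198). In y it looks aligned, so I'll check x from the far edges.

Run:
```python
from h import *
fr,K,M=cam("wrist");print(K[0,0])
m=colmask(fr,"red"); H=cv2.cvtColor(fr,cv2.COLOR_RGB2HSV)
zt=136.7
cols=np.arange(280,357,2); pts=[]
for c in cols:
    r=np.where(m[190:300,c])[0]
    if len(r): pts.append(onz(K,M,(190+r[0],c),zt))
def circ(pts,rad):
    from scipy.optimize import least_squares
    p=np.array(pts,float)
    return least_squares(lambda q:np.hypot(*(p-q).T)-rad,p.mean(0)-[rad,0],loss="soft_l1").x.round(1)
print("collar",circ(pts,25))
dark=(H[...,2]<75)
pr=[]
for c in range(304,332,2):
    r=np.where(dark[185:225,c])[0]
    if len(r): pr.append((185+r[0],c))
print(pr)
for z in(44,42): print("riser",z,circ([onz(K,M,a,z) for a in pr],16.5))
```

```text
353.1715086564843
collar [470.7   3.9]
[(np.int64(201), 304), (np.int64(200), 306), (np.int64(199), 308), (np.int64(199), 310), (np.int64(198), 312), (np.int64(198), 314), (np.int64(198), 316), (np.int64(198), 318), (np.int64(198), 320), (np.int64(199), 322), (np.int64(199), 324), (np.int64(200), 326), (np.int64(202), 328), (np.int64(203), 330)]
riser 44 [463.2   4.1]
riser 42 [462.7   4. ]
```

>>> play_rows(
  rows=[
    [[-0.1, 0, -0.4], [0, 0, 0]],
    [[0, 0, -0.5], [0, 0, 0]],
    [[0, 0, -0.25], [0, 0, 0]],
    [[0, 0, 0], [0, 0, 0]],
  ],
)

```text
time: 8.18
tool_pos: [462.5, 3.2, 99.6]
tcp_rot: [-3.141, 0.002, 0.123]
contact_force: [-0.1, 0.1, -1.2]
grip_width: 49.8
finger_force: 30.0
```

Run:
```python
from h import *
o=get_obs(); print(o["tool_pos"],o["contact_force"])
fr,K,M=cam("wrist"); save(fr,"w3"); s,Ks,Ms=cam("scene"); u=proj(Ks,Ms,[466,4,80]).astype(int)
a=cv2.resize(fr[150:330,220:420],None,fx=2,fy=2); b=cv2.resize(s[u[1]-30:u[1]+30,u[0]-32:u[0]+33],(390,360),interpolation=2)
save(np.hstack([a,b]),"m3")
m=colmask(fr,"red")
pts=[onz(K,M,(150+np.where(m[150:300,c])[0][0],c),o["tool_pos"][2]+2) for c in range(280,357,3) if m[150:300,c].any()]
from scipy.optimize import least_squares
p=np.array(pts,float);print(least_squares(lambda q:np.hypot(*(p-q).T)-25,p.mean(0)-[25,0],loss="soft_l1").x.round(1))
```

```text
[462.54039365   3.1775719   99.62578177] [-0.07779103  0.10263736 -1.20851839]
[467.4   4.3]
```

View pics/m3.png

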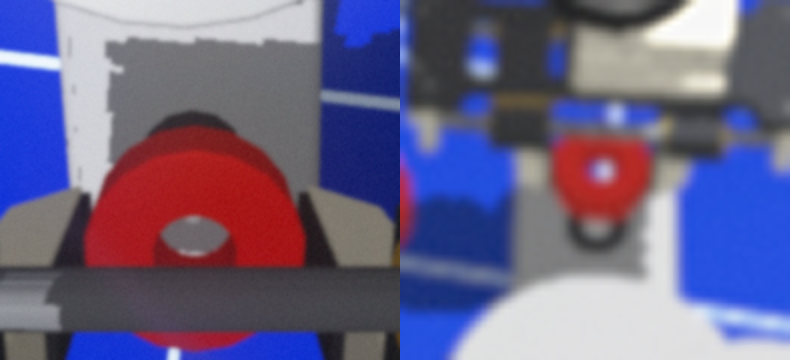

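>>> play_rows(
  rows=[
    [[0.05, 0, -0.2], [0, 0, 0]],
    [[0, 0, -0.2], [0, 0, 0]],
    [[0, 0, -0.1], [0, 0, 0]],
    [[0, 0, 0], [0, 0, 0]],
  ],
)

```text
time: 8.78
tool_pos: [464.3, 3.1, 85.0]
tcp_rot: [-3.141, 0.001, 0.122]
contact_force: [0.2, 0.3, -0.9]
grip_width: 49.4
finger_force: 30.0
```

>>> play_rows(
  rows=[
    [[0, 0, -0.2], [0, 0, 0]],
    [[0, 0, -0.2], [0, 0, 0]],
    [[0, 0, -0.2], [0, 0, 0]],
    [[0, 0, 0], [0, 0, 0]],
  ],
)

```text
time: 9.28
tool_pos: [464.2, 3.1, 66.8]
tcp_rot: [-3.141, 0.001, 0.123]
contact_force: [-0.8, 0.1, -1.1]
grip_width: 49.5
finger_force: 30.0
```

>>> play_rows(
  rows=[
    [[0, 0, -0.2], [0, 0, 0]],
    [[0, 0, -0.15], [0, 0, 0]],
    [[0, 0, -0.15], [0, 0, 0]],
    [[0, 0, -0.15], [0, 0, 0]],
    [[0, 0, -0.06], [0, 0, 0]],
    [[0, 0, 0], [0, 0, 0]],
    [[0, 0, 0], [0, 0, 0]],
  ],
)

```text
time: 10.15
tool_pos: [464.6, 3.1, 46.4]
tcp_rot: [3.141, -0.001, 0.123]
contact_force: [-1.8, 0.5, 6.5]
grip_width: 49.7
finger_force: 30.0
```

>>> play_rows(
  rows=[
    [[0, 0, 0], [0, 0, 0]],
    [[0, 0, 0], [0, 0, 0]],
    [[0, 0, 0], [0, 0, 0]],
    [[0, 0, 0.5], [0, 0, 0]],
    [[0, 0, 1], [0, 0, 0]],
    [[0, 0, 1], [0, 0, 0]],
    [[0, 0, 1], [0, 0, 0]],
    [[0, -1, 1], [0, 0, 0]],
    [[0, -1, 0.5], [0, 0, 0]],
    [[0, -1, 0], [0, 0, 0]],
    [[0, 0, 0], [0, 0, 0]],
  ],
  hand=0.5,
)

```text
time: 11.52
tool_pos: [464.5, -88.3, 196.0]
tcp_rot: [3.141, -0.0, 0.12]
contact_force: [-0.2, -0.2, -0.4]
grip_width: 68.7
finger_force: 0.0
```

Run:
```python
from h import *
o=get_obs(); print(o["tool_pos"])
fr,K,M=cam("wrist"); save(fr,"w4")
print(fitcyl(K,M,colmask(fr,"red"),25,20,28,(464,4)))
for q,z in [("post_top",78),("wide_collar",28),("kingpin",98),("handle",117)]:
    print(q,[(round(r["p"],2),np.round(r["at"]).tolist(),onz(K,M,r["at"],z).tolist()) for r in pinpoint(q,"wrist")[:3]])
```

```text
[464.54171229 -88.34715213 196.03700178]
(array([464.7,   3.7]), 0.88)
post_top [(0.84, [196.0, 199.0], [462.3, 2.6])]
wide_collar [(0.83, [197.0, 354.0], [464.0, -122.1]), (0.8, [180.0, 215.0], [464.6, 4.0])]
kingpin []
handle []
```

View pics/w4.png

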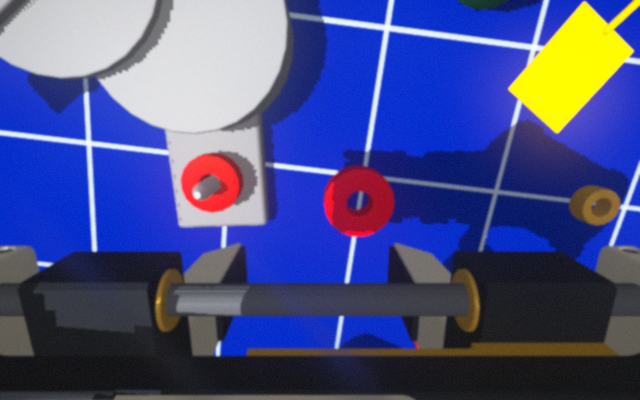

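The red ring sits on the post at (212,182), and the brass ring is at (595,205). Next is the brass ring.

>>> play_rows(
  rows=[
    [[0, -1, 0], [0, 0, 0]],
    [[0.05, -1, 0], [0, 0, 0]],
    [[0.05, -1, 0], [0, 0, 0]],
    [[0.05, -1, 0], [0, 0, 0]],
    [[0.05, -1, 0], [0, 0, 0]],
    [[0.05, -1, 0], [0, 0, 0]],
    [[0.05, -1, 0], [0, 0, 0]],
    [[0.1, -1, 0], [0, 0, 0]],
    [[0.1, -0.9, 0], [0, 0, 0]],
    [[0, 0, 0], [0, 0, 0]],
  ],
)

```text
time: 13.02
tool_pos: [479.7, -354.5, 195.4]
tcp_rot: [-3.141, 0.0, 0.122]
contact_force: [-0.1, -0.1, -0.1]
grip_width: 68.6
finger_force: 0.0
```

Run:
```python
from h import *
o=get_obs(); print(o["tool_pos"])
fr,K,M=cam("wrist"); m=colmask(fr,"brass")
print(fitcyl(K,M,m,18,20,0,(479.5,-356)))
r=trace("narrow_collar","wrist")
for x in r[:2]: print(x["p"],x["at"],fitcyl(K,M,x["mask"],18,20,0,(479.5,-356)))
```

```text
[ 479.74290715 -354.48563239  195.40144488]
(array([ 479.5, -355.8]), 0.84)
0.8 [197.1, 317.1] (array([ 480.6, -355.3]), 0.88)
```

>>> play_rows(
  rows=[
    [[0, -0.04, -1], [0, 0, 0]],
    [[0, 0, -1], [0, 0, 0]],
    [[0, 0, -1], [0, 0, 0]],
    [[0, 0, -1], [0, 0, 0]],
    [[0, 0, -1], [0, 0, 0]],
    [[0, 0, -0.6], [0, 0, 0]],
    [[0, 0, -0.3], [0, 0, 0]],
    [[0, 0, 0], [0, 0, 0]],
  ],
)

```text
time: 14.12
tool_pos: [479.7, -354.8, 19.2]
tcp_rot: [-3.142, 0.0, 0.123]
contact_force: [-0.1, 0.6, 0.3]
grip_width: 68.6
finger_force: 0.0
```

>>> play_rows(
  rows=[
    [[0, 0, 0], [0, 0, 0]],
    [[0, 0, 0], [0, 0, 0]],
    [[0, 0, 0], [0, 0, 0]],
    [[0, 0, 0], [0, 0, 0]],
    [[0, 0, 0], [0, 0, 0]],
    [[0, 0, 0], [0, 0, 0]],
  ],
  hand=-1,
)

```text
time: 14.88
tool_pos: [479.6, -355.3, 19.3]
tcp_rot: [3.141, -0.0, 0.123]
contact_force: [-0.3, -0.1, 2.8]
grip_width: 34.5
finger_force: 30.0
```

>>> play_rows(
  rows=[
    [[0, 0, 1], [0, 0, 0]],
    [[0, 0, 1], [0, 0, 0]],
    [[0, 0.5, 1], [0, 0, 0]],
    [[0, 1, 0.8], [0, 0, 0]],
    [[-0.05, 1, 0], [0, 0, 0]],
    [[-0.05, 1, 0], [0, 0, 0]],
    [[-0.05, 1, 0], [0, 0, 0]],
    [[-0.05, 1, 0], [0, 0, 0]],
    [[-0.05, 1, 0], [0, 0, 0]],
    [[-0.05, 1, 0], [0, 0, 0]],
    [[-0.05, 1, 0], [0, 0, 0]],
    [[0, 0, 0], [0, 0, 0]],
  ],
)

```text
time: 16.38
tool_pos: [468.4, -98.3, 132.7]
tcp_rot: [-3.141, 0.001, 0.125]
contact_force: [0.2, -0.4, -1.2]
grip_width: 34.7
finger_force: 30.0
```

Run:
```python
from h import *
from scipy.optimize import least_squares
o=get_obs(); print(o["tool_pos"])
fr,K,M=cam("wrist"); save(fr,"w5")
m=colmask(fr,"brass"); m[:200]=0
pts=[]
for c in range(300,340,2):
    w=np.where(m[200:285,c])[0]
    if len(w): pts.append(onz(K,M,(200+w[0],c),o["tool_pos"][2]-19))
p=np.array(pts,float); print(len(p),p[::5])
print(least_squares(lambda q:np.hypot(*(p-q).T)-18,p.mean(0)-[18,0],loss="soft_l1").x.round(1))
cv2.imwrite("pics/w5c.png",cv2.resize(cv2.imread("pics/w5.png")[180:340,200:440],None,fx=3,fy=3))
```

```text
[468.43808328 -98.32012815 132.74538491]
20 [[ 481.4  -87.8]
 [ 483.5  -92.5]
 [ 484.6  -97.2]
 [ 484.2 -102.2]]
[466.8 -98.4]
```

View pics/w5c.png

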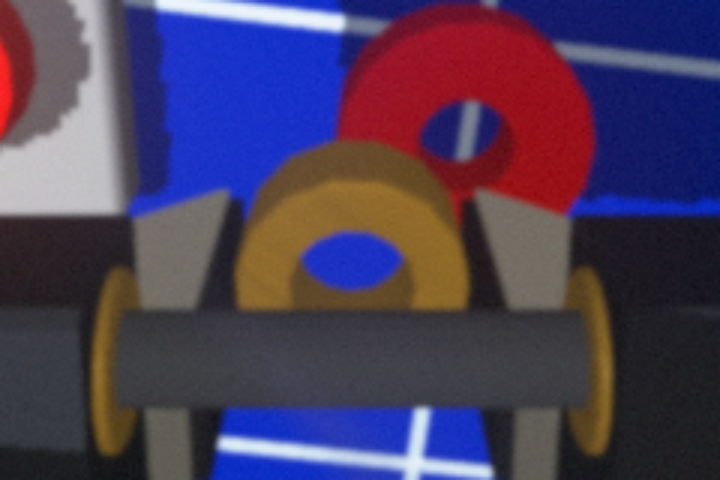

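The brass ring is held level, in about the same place in the jaws as the red one was.

>>> play_rows(
  rows=[
    [[-0.12, 1, 0], [0, 0, 0]],
    [[0, 1, 0], [0, 0, 0]],
    [[0, 1, 0], [0, 0, 0]],
    [[0, 0.38, 0], [0, 0, 0]],
    [[0, 0, -0.5], [0, 0, 0]],
    [[0, 0, -0.5], [0, 0, 0]],
    [[0, 0, 0], [0, 0, 0]],
  ],
)

```text
time: 17.3
tool_pos: [465.0, 0.5, 102.2]
tcp_rot: [-3.141, 0.002, 0.122]
contact_force: [-0.1, 0.0, -1.1]
grip_width: 34.6
finger_force: 30.0
```

>>> play_rows(
  rows=[
    [[0, 0.09, 0], [0, 0, 0]],
    [[0, 0, -0.2], [0, 0, 0]],
    [[0, 0, -0.2], [0, 0, 0]],
    [[0, 0, -0.15], [0, 0, 0]],
    [[0, 0, 0], [0, 0, 0]],
  ],
)

```text
time: 17.92
tool_pos: [464.9, 4.1, 86.0]
tcp_rot: [-3.141, 0.002, 0.123]
contact_force: [-1.2, -1.5, -2.8]
grip_width: 34.6
finger_force: 30.0
```

>>> play_rows(
  rows=[
    [[0, -0.03, -0.1], [0, 0, 0]],
    [[0, 0, -0.2], [0, 0, 0]],
    [[0, 0, -0.15], [0, 0, 0]],
    [[0, 0, -0.1], [0, 0, 0]],
    [[0, 0, 0], [0, 0, 0]],
  ],
)

```text
time: 18.55
tool_pos: [464.8, 3.3, 69.4]
tcp_rot: [-3.141, 0.002, 0.123]
contact_force: [-3.7, 1.7, -3.4]
grip_width: 34.6
finger_force: 30.0
```

>>> play_rows(
  rows=[
    [[-0.02, 0, -0.08], [0, 0, 0]],
    [[0, 0, -0.05], [0, 0, 0]],
    [[0, 0, -0.05], [0, 0, 0]],
    [[0, 0, 0], [0, 0, 0]],
    [[0, 0, 0], [0, 0, 0]],
  ],
)

```text
time: 19.18
tool_pos: [465.0, 3.2, 67.0]
tcp_rot: [3.141, -0.002, 0.123]
contact_force: [-11.5, 2.6, 27.8]
grip_width: 34.6
finger_force: 30.0
```

>>> play_rows(
  rows=[
    [[0, 0, 0.02], [0, 0, 0]],
    [[0, 0, 0], [0, 0, 0]],
    [[0, 0, 0], [0, 0, 0]],
    [[0, 0, 0], [0, 0, 0]],
    [[0, 0, 0.5], [0, 0, 0]],
    [[0, 0, 1], [0, 0, 0]],
    [[0, 0, 1], [0, 0, 0]],
    [[-0.7, 0, 1], [0, 0, 0]],
    [[-0.7, -1, 1], [0, 0, 0]],
    [[0, -1, 0], [0, 0, 0]],
    [[0, 0, 0], [0, 0, 0]],
  ],
  hand=0.3,
)

```text
time: 20.55
tool_pos: [423.0, -58.3, 200.6]
tcp_rot: [3.141, -0.001, 0.12]
contact_force: [-0.1, 0.1, -0.5]
grip_width: 59.6
finger_force: 0.0
```

Run:
```python
from h import *
o=get_obs(); print(o["tool_pos"])
fr,K,M=cam("wrist"); save(fr,"w6")
print("red",fitcyl(K,M,colmask(fr,"red")|0,25,20,28,(464,4)))
print("brass",fitcyl(K,M,colmask(fr,"brass"),18,20,48,(464,4)))
for n in("wrist","scene","top"):
  if n!="wrist": fr,K,M=cam(n)
  for q,z in [("post_top",78),("kingpin",98),("handle",117)]:
    print(n,q,[(round(r["p"],2),np.round(r["at"]).tolist(),onz(K,M,r["at"],z).tolist()) for r in pinpoint(q,n)[:3]])
```

```text
[423.00568951 -58.28061977 200.55926309]
red (array([465.6,   2.1]), 0.82)
brass (array([464.7,   4.4]), 0.89)
wrist post_top [(0.93, [144.0, 244.0], [463.6, 2.3])]
wrist kingpin []
wrist handle []
scene post_top [(0.9, [185.0, 336.0], [466.0, 4.7])]
scene kingpin [(0.9, [251.0, 337.0], [686.6, 41.8]), (0.23, [209.0, 480.0], [481.3, 425.0])]
scene handle [(0.67, [206.0, 398.0], [526.8, 189.2])]
top post_top [(0.55, [215.0, 311.0], [470.0, 2.9]), (0.54, [182.0, 305.0], [580.9, 23.0])]
top kingpin [(0.89, [153.0, 298.0], [675.0, 42.5]), (0.27, [162.0, 367.0], [641.5, -185.1])]
top handle [(0.79, [199.0, 250.0], [522.8, 195.6])]
```

View pics/w6.png

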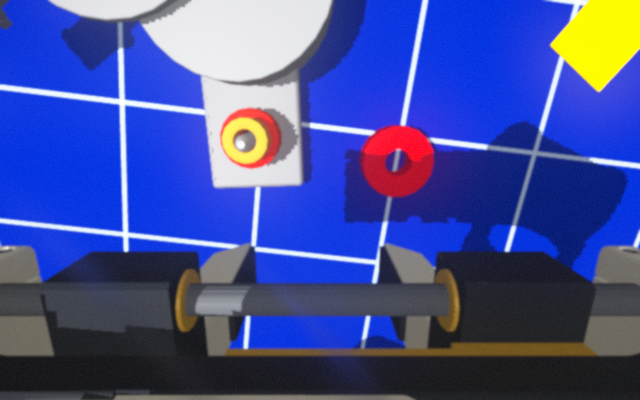

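Both rings are stacked on the post at (248,139), with the post tip showing. Next I'll move above the handle peg.

>>> play_rows(
  rows=[
    [[0.2, 1, 0], [0, 0, 0]],
    [[0.2, 1, 0], [0, 0, 0]],
    [[0.3, 1, 0], [0, 0, 0]],
    [[0.4, 1, 0], [0, 0, 0]],
    [[0.4, 1, 0], [0, 0, 0]],
    [[0.4, 1, 0], [0, 0, 0]],
    [[0.4, 0.8, 0], [0, 0, 0]],
    [[0.3, 0.5, 0], [0, 0, 0]],
    [[0, 0, 0], [0, 0, 0]],
  ],
)

```text
time: 22.28
tool_pos: [501.1, 162.6, 200.0]
tcp_rot: [3.141, 0.0, 0.124]
contact_force: [-0.9, 1.1, 0.3]
grip_width: 59.8
finger_force: 0.0
```

Run:
```python
from h import *
o=get_obs(); print(o["tool_pos"])
fr,K,M=cam("wrist"); save(fr,"w7")
for q,z in [("post_top",78),("kingpin",98),("handle",117),("fork",72)]:
    print(q,[(round(r["p"],2),np.round(r["at"]).tolist(),onz(K,M,r["at"],z).tolist()) for r in pinpoint(q,"wrist")[:3]])
```

```text
[501.0630216  162.56893717 199.96654202]
post_top []
kingpin []
handle [(0.68, [172.0, 272.0], [530.6, 196.1])]
fork [(0.85, [167.0, 284.0], [526.8, 192.2])]
```

View pics/w7.png

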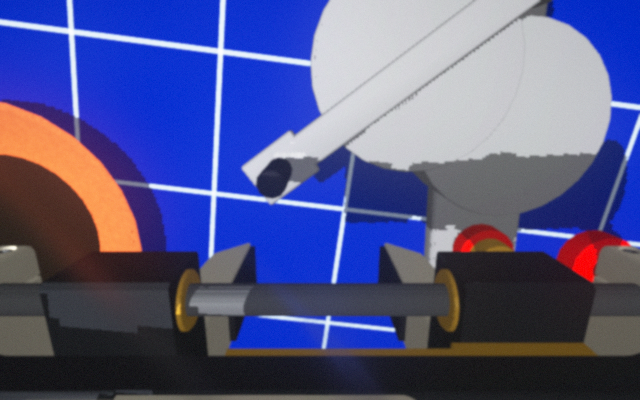

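The peg is at (274,178) px, about (529,195) in world coordinates. I'll straddle it with the jaws.

>>> play_rows(
  rows=[
    [[0.46, 0.54, 0], [0, 0, 0]],
    [[0.46, 0.54, 0], [0, 0, 0]],
    [[0, 0, -0.7], [0, 0, 0]],
    [[0, 0, -0.7], [0, 0, 0]],
    [[0, 0, -0.7], [0, 0, 0]],
    [[0, 0, -0.65], [0, 0, 0]],
    [[0, 0, 0], [0, 0, 0]],
  ],
)

```text
time: 23.4
tool_pos: [527.5, 193.7, 116.6]
tcp_rot: [3.141, 0.003, 0.122]
contact_force: [0.8, -0.1, -0.1]
grip_width: 59.9
finger_force: 0.0
```

>>> play_rows(
  rows=[
    [[0, 0, 0], [0, 0, 0]],
    [[0, 0, 0], [0, 0, 0]],
    [[0, 0, 0], [0, 0, 0]],
    [[0, 0, 0], [0, 0, 0]],
    [[0, 0, 0], [0, 0, 0]],
  ],
  hand=-0.45,
)

```text
time: 24.02
tool_pos: [528.5, 194.5, 117.9]
tcp_rot: [3.142, -0.0, 0.123]
contact_force: [0.5, -0.3, -0.0]
grip_width: 25.6
finger_force: 0.0
```

>>> play_rows(
  rows=[
    [[-0.25, -0.29, 0], [0, 0, 0]],
    [[-0.25, -0.29, 0], [0, 0, 0]],
    [[-0.48, -0.62, 0], [0, 0, 0]],
    [[-0.4, -0.67, 0], [0, 0, 0]],
    [[-0.33, -0.71, 0], [0, 0, 0]],
    [[-0.25, -0.74, 0], [0, 0, 0]],
    [[-0.17, -0.76, 0], [0, 0, 0]],
    [[0, 0, 0], [0, 0, 0]],
  ],
)

```text
time: 25.02
tool_pos: [463.7, 70.8, 117.8]
tcp_rot: [3.141, 0.0, 0.12]
contact_force: [0.3, 0.2, -0.0]
grip_width: 25.6
finger_force: 0.0
```

>>> play_rows(
  rows=[
    [[-0.05, -0.6, 0], [0, 0, 0]],
    [[0, -0.6, 0], [0, 0, 0]],
    [[0, -0.5, 0], [0, 0, 0]],
    [[0.03, -0.3, 0], [0, 0, 0]],
    [[0.03, -0.2, 0], [0, 0, 0]],
    [[0, 0, 0], [0, 0, 0]],
    [[0, 0, 0], [0, 0, 0]],
  ],
)

```text
time: 25.9
tool_pos: [465.1, 6.2, 117.8]
tcp_rot: [3.141, -0.001, 0.123]
contact_force: [0.5, -0.2, -0.3]
grip_width: 25.0
finger_force: 0.0
```

Now slowly onto the stop.

>>> play_rows(
  rows=[
    [[0, -0.08, 0], [0, 0, 0]],
    [[0, -0.08, 0], [0, 0, 0]],
    [[0, -0.05, 0], [0, 0, 0]],
    [[0, 0, 0], [0, 0, 0]],
  ],
)

```text
time: 26.4
tool_pos: [465.0, 0.3, 117.8]
tcp_rot: [-3.141, -0.001, 0.122]
contact_force: [1.2, 4.2, -0.0]
grip_width: 25.3
finger_force: 2.2
```

>>> play_rows(
  rows=[
    [[0, -0.04, 0], [0, 0, 0]],
    [[0, 0, 0], [0, 0, 0]],
    [[0, 0, 0], [0, 0, 0]],
  ],
)

```text
time: 26.78
tool_pos: [465.0, 0.2, 117.8]
tcp_rot: [-3.139, -0.001, 0.122]
contact_force: [1.9, 11.5, 0.1]
grip_width: 25.6
finger_force: 5.1
```

>>> play_rows(
  rows=[
    [[0, 0.1, 0], [0, 0, 0]],
    [[0, 0, 0], [0, 0, 0]],
    [[0, 0, 0], [0, 0, 0]],
    [[0, 0, 0.6], [0, 0, 0]],
    [[0, 0, 1], [0, 0, 0]],
    [[0, 0, 1], [0, 0, 0]],
    [[-0.8, -1, 0.3], [0, 0, 0]],
    [[-0.8, -1, 0], [0, 0, 0]],
    [[0, 0, 0], [0, 0, 0]],
  ],
  hand=0.1,
)

```text
time: 27.9
tool_pos: [415.7, -59.8, 205.0]
tcp_rot: [3.141, 0.0, 0.12]
contact_force: [0.1, -0.5, 0.1]
grip_width: 50.4
finger_force: 0.0
```

Run:
```python
from h import *
o=get_obs(); print(o["tool_pos"],o["contact_force"])
fr,K,M=cam("wrist"); save(fr,"w8")
for q,z in [("handle",117),("fork",72),("kingpin",98)]:
    print(q,[(round(r["p"],2),onz(K,M,r["at"],z).tolist()) for r in pinpoint(q,"wrist")[:3]])
for k,r,z in(("red",25,28),("brass",18,48)):
    try: print(k,fitcyl(K,M,colmask(fr,k),r,20,z,(464,4)))
    except Exception as e: print(k,e)
```

```text
[415.6742599  -59.81696813 204.95739351] [ 0.07597281 -0.54248303  0.09292578]
handle [(0.88, [464.1, 5.3])]
fork [(0.64, [463.7, 2.9])]
kingpin []
red (array([468. , -13.7]), 0.16)
brass (array([467.4, -11.9]), 0.04)
```

View pics/w8.png

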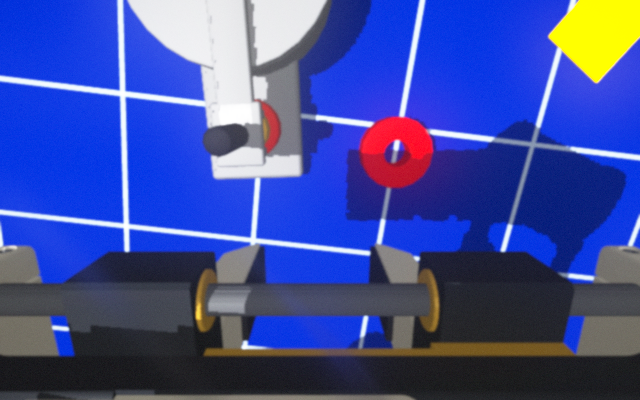

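The plate is closed on its stop, with the fork over the collars at (240,135). Handing in.

```bash
python3 -c "
from plant import bot
print(bot.close_job())"
```

```text
the job is handed in; nothing more can be done
None
```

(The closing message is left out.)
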